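Park the rollers at the top of the race incline

ROBOT

A 6-joint arm with a two-finger parallel gripper is mounted at the origin on the work surface. World frame = base frame: x ahead of the robot, y to its left, z up, the work surface at z = 0. Lengths are in m, angles in degrees, forces in N, time in s.
With the tool pointing down it reaches from about 0.275 to 0.85 m from the base axis. Payload 5.2 kg.
Tool frame: the origin (TCP) lies midway between the tips of the shut fingers; the grasp point (between the pads) lies 19 mm behind it (ctrl.pinch_z is the y of the grasp point in the tool frame, in m); y points along the fingers, z is the direction in which the jaws open and shut, and the axes are right-handed (so a half turn about y gives the same grasp; the last joint's range is limited). The gripper opens to 85 mm and grips with 20 to 120 N. Pads are 22 mm wide; open, the fingers measure 114 mm over their backs; the gripper's body (76 mm by 85 mm) begins 54 mm behind the grasp point. The pads swing forward as they close: fully open they stand 13 mm farther back than shut.
Start: joints at [-77.281, 14.817, 87.949, -0, 77.235, -11.62], TCP at [0.227, -0.501, 0.231] pointing down, gripper open.
Joint ranges: [-179.93, 179.93], [-52.35, 119.4], [10.71, 147.94], [-69.91, 249.91], [12.55, 155.21], [-178.61, 178.61]. Speed limits (degrees/s): [147.25, 147.25, 180, 180, 180, 180].

INTERFACE

Orientations are given as a 3x3 rotation matrix whose columns are the frame's x, y, z axes.
In Python, from plant import ctrl gives the robot as it stands.
- The arm moves only by the tool arm_command, never from a script. Its argument "increments" is a list of rows, each a list of 7 numbers: the shift along the tool's x, y, z each as a share of 25 mm, from -1 to 1, then the turn, a rotation vector about the tool's x, y, z each as a share of 4 degrees, from -1 to 1, then the finger opening in mm, from 0 to 85.4. In form: [[tx, ty, tz, ax, ay, az, claw], ...]. A call has 1 to 12 rows; each row shifts and turns the commanded pose from where the row before left it, along the tool's axes as they then stand; what a row does not reach is not made up. A row lasts 1/8 s, in which the tool goes at most 62.5 mm and 10.7 degrees, less where a joint would pass 70% of its speed; a pose out of reach is approached as far as the arm can. A call with a number of a shift or a turn outside -1 to 1 is refused whole. A call with a gripper value outside its range is refused whole. The fingers move at their own pace and stop on an object; "squeeze" is the grip in N (left out, the last holds). Time passes only in rows, so rows that do not move let the fingers close. It gives the time, the measured TCP pose, the force and the opening at its end, in the units of the state.
- ctrl.get_state(): the state, without advancing time (a new reading comes with each control period).
- ctrl.camera(name): name is "side" or "top" or "wrist"; returns (picture, depth): 400x640x3 uint8, red, green, blue; 400x640 float32, m along the optical axis (not along the pixel's ray), 0 where there is no reading.
- ctrl.camera_info(name): a dict with "fx", "fy", "cx", "cy" (pixels), "rvec" (rotation vector, rad) and "tvec" (3), from world to camera coordinates, as OpenCV has them. Camera axes: x right, y down, z forward; pixel columns grow to the right and rows downward; lengths in m; the calibration is good to about 2 mm. A picture is of the moment at which its call begins: read the wrist's pose just before it. camera_info takes no time and is no camera call; for the wrist camera it gives the pose at the moment of the call.
- ctrl.hand_in(): hands the job in, once; it reports no verdict.
Trained networks look in the newest picture that a camera, given by its name, has taken for a name from the list of things; names that differ only in an ending like _2 or _b are one class to them, and where a whole thing is asked for, a point or a joint stands for the part that bears it (a point fixed in the world has none). Each returns a list of dicts, best first, with "confidence" (0 to 1); they miss things now and then, are a little off and sometimes report something else, mostly with a low value. They report only what shows in the picture. A call takes as long as a camera call. They do not tell look-alikes from the thing itself.
- ctrl.look_for(camera, thing): "position" ([x, y, z] in m, in the coordinates of the camera as it stood for that picture, good to about 4 mm: the middle of the surface that is visible of it).
- ctrl.spot_point(camera, thing): "position" ([x, y, z] in m, in the coordinates of the camera as it stood for that picture, good to about 4 mm: a listed point, or the origin of a listed thing).
The state is a dict: "clock": time; "joint_positions": joint angles; "dq": joint speeds; "effort": joint torques, N m; "ee_pos": TCP position; "orientation": TCP orientation; "force": force on the tool from outside, world axes, zero at the start; "torque": the same for the moment, N m; "gripper_width": finger opening in m.
Only numpy, scipy, OpenCV 4.12 (cv2) and the standard library are available. Lean on these libraries where they do the work, as an engineer would, in place of code of your own. Each camera call takes 0.05 s, during which the arm holds its last target. There are 200 camera calls.

TASK

A run on the rolling-race incline is over and its brass roller and its steel wheel both lie at the foot of their gutters. Without gripping or lifting them, push each one steadily up its own gutter with the fingertips, with no flicking, over the crest and into the dip so that both rest against the end stops and cannot roll back. Leave everything else on the rig and the bench where it is.

Things in the scene. Friction and masses are not known exactly. Their poses are not given: they have to be found in the camera images.
- incline: Fixed rolling-race incline. Origin: midway between its gutters, at bench level; x points level up the gutters, y left, z up. Base plate 12 mm thick, x -140 to 140, y -85 to 175 mm (beyond y = 85 a flat apron). Two straight gutters run along x at y = -50 and 50 mm: flat floor 44 mm wide, 5 mm side rails standing 6 mm above it, open between and above.
- foot (a point): Foot of the gutters, midway between them: x = -130 mm in the incline's frame, at floor height, 22 mm above the bench. From here the floors climb at 8 degrees. A 6 mm thick lip across each foot, top 36 mm above the bench, holds the rollers; beyond it (x below -136) is open room for a finger.
- crest (a point): Crest of the floors, midway between the gutters: x = 55 mm in the incline's frame, 48 mm above the bench. A roller let go before it rolls back to the foot by itself; once its centre is past it, it rolls on by itself into the dip against the stop and stays.
- stop (a point): End of the dip, midway between the gutters: x = 120 mm in the incline's frame, floor 39 mm above the bench, reached at 8 degrees down from the crest. Here stands a dark upright stop across each gutter, its top 75 mm above the bench.
- cylinder: Solid brass roller, 50 mm diameter, 40 mm long, about 0.35 kg, lying across one of the two gutters (either one) against the lip at its foot. Origin at its centre, y along its axis (it turns as it rolls; x and z turn with it). Its centre starts about 109 mm before the incline's origin, 50 mm above the bench; parked against the stop it is at x = 95 mm in the incline's frame, about 68 mm above the bench.
- wheel: Steel wheel with a thick rim and a dark recessed web, the same 50 mm diameter and 40 mm length, about 0.18 kg, lying across the other gutter at its foot; origin, axes and places as for the brass roller.
- weight: Brass disc 44 mm across, 24 mm high, standing on the incline's flat apron; origin on its underside; to be left alone.
- bearing: Steel ring 52 mm across, 16 mm high, lying on the incline's flat apron; origin on its underside; to be left alone.
- screwdriver: Screwdriver lying on the bench to the right of the incline; origin on its underside; to be left alone.
- beaker: White plastic beaker 66 mm across, 80 mm high, to the right of the incline; origin on its underside; to be left alone.
- tape: Roll of tape 100 mm across, 22 mm high, lying on the bench at the left; origin on its underside; to be left alone.
- jar: Small jar 60 mm across, 80 mm high, at the right; origin on its underside; to be left alone.
- carton: Cardboard carton 80 x 110 x 45 mm at the left; origin on its underside; to be left alone.
There are look-alikes about, which are no part of the job. Leave any pink or turquoise look-alike of the cylinder alone.

How it is judged (in metres and radians):
At the end, for the whole second after the job is handed in: Both rollers rest in the dips of their own gutters, against the end stops to within 8 mm, lying square across the gutters and not rolling (x of cylinder in the frame of incline between 0.087 and 0.101 m and z of cylinder in the frame of incline between 0.06 and 0.076 m and angle between the y axis of each of cylinder, wheel and the y axis of incline, either way round below 0.15 rad and linear speed of each of cylinder, wheel below 0.02 m/s and x of wheel in the frame of incline between 0.087 and 0.101 m and z of wheel in the frame of incline between 0.06 and 0.076 m and distance between cylinder and wheel above 0.085 m); the robot touches nothing.
It fails at once if a roller is lifted or carried (over about 12 mm off the gutter floor) (((x of cylinder in the frame of incline below -0.06 m and z of cylinder in the frame of incline above 0.07 m) or (x of cylinder in the frame of incline below 0 m and z of cylinder in the frame of incline above 0.079 m) or z of cylinder in the frame of incline above 0.088 m) or ((x of wheel in the frame of incline below -0.06 m and z of wheel in the frame of incline above 0.07 m) or (x of wheel in the frame of incline below 0 m and z of wheel in the frame of incline above 0.079 m) or z of wheel in the frame of incline above 0.088 m)).
It fails at once if a roller is knocked out of its gutter (z of any of cylinder, wheel in the frame of incline below 0.038 m).
It fails at once if a roller is flicked: it moves faster than 0.42 m/s in the upper half of the gutter ((x of cylinder in the frame of incline above -0.03 m and linear speed of cylinder above 0.42 m/s) or (x of wheel in the frame of incline above -0.03 m and linear speed of wheel above 0.42 m/s)).
It fails at once if another thing is pushed more than 25 mm from its place or tipped over (distance of any of weight, bearing, screwdriver, beaker, tape, jar, carton from where it was at the start of the episode above 0.025 m or angle between any of weight, bearing, beaker, tape, jar, carton's own z axis and vertical above 0.5 rad).
It also fails if it takes over 58 s, if anything falls off the work surface, if the arm or the gripper's body presses on something with over 40 N, if the wrist force passes 120 N, or if a joint passes its speed limit or range.

## Working session

There is one attempt and no reset: what is moved stays moved. The work goes in short steps, Python scripts to look and compute and a tool call to move; the robot and the scene stay as the last step left them, time stands still between calls to the robot, and variables do not carry over. Pictures are saved under pics/ and viewed, about 8 in all and at most 12, crops included, and the job is handed in when it is done.

Besides the shell and the picture viewer there is one more tool, called after "Call:" in YAML: its name, and indented under it one key for each argument. arm_command: Moves the arm, as the interface text tells. Its arguments: {"type":"object","properties":{"increments":{"type":"array","items":{"type":"array","items":{"type":"number"}}},"squeeze":{"type":"number"}},"required":["increments"]}

```bash
mkdir -p pics; cat > h.py <<'E'
import numpy as np, cv2
from plant import ctrl
def pose(n):
    i=ctrl.camera_info(n); R=cv2.Rodrigues(np.array(i['rvec'],float))[0]; return i,R,np.array(i['tvec'],float).ravel()
def c2w(n,p):
    i,R,t=pose(n); return R.T@(np.array(p)-t)
def w2p(n,p):
    i,R,t=pose(n); c=R@np.array(p)+t; return [round(float(i['fx']*c[0]/c[2]+i['cx'])),round(float(i['fy']*c[1]/c[2]+i['cy']))]
def snap(n,f=None):
    a,d=ctrl.camera(n)
    if f: cv2.imwrite('pics/'+f,a[:,:,::-1])
    return a,d
E
python3 - <<'E'
from h import *
for n in ['top','side']:
    snap(n,n+'0.png')
    for k,f in [('foot','p'),('crest','p'),('stop','p'),('incline','p'),('cylinder','p'),('wheel','p')]+[(x,'p') for x in (['weight','bearing','screwdriver','beaker','jar','carton','tape'] if n=='top' else [])]:
        for r in ctrl.spot_point(n,k)[:3]:
            w=c2w(n,r['position']); print(n,k,round(r['confidence'],2),w.round(3),w2p(n,w))
print(ctrl.get_state())
E
```

```text
top foot 0.89 [0.461 0.024 0.02 ] [287, 221]
top crest 0.94 [ 0.636 -0.035  0.045] [302, 174]
top stop 0.75 [ 0.694 -0.055  0.035] [307, 159]
top stop 0.48 [ 0.543  0.427 -0.003] [182, 203]
top incline 0.85 [ 0.581 -0.015  0.001] [297, 190]
top cylinder 0.59 [0.351 0.039 0.024] [284, 251]
top cylinder 0.56 [ 0.345 -0.053  0.024] [309, 252]
top cylinder 0.48 [0.494 0.063 0.051] [276, 212]
top wheel 0.66 [ 0.465 -0.033  0.052] [302, 219]
top weight 0.46 [0.542 0.14  0.012] [256, 201]
top bearing 0.44 [0.688 0.084 0.011] [271, 162]
top screwdriver 0.58 [ 0.504 -0.155  0.001] [334, 209]
top beaker 0.57 [ 0.652 -0.207 -0.001] [347, 170]
top beaker 0.44 [ 0.369 -0.51  -0.001] [429, 243]
top jar 0.52 [ 0.369 -0.507 -0.003] [429, 243]
top carton 0.8 [ 0.542  0.429 -0.002] [181, 203]
top tape 0.64 [ 0.363  0.367 -0.003] [197, 250]
side foot 0.58 [0.465 0.025 0.022] [326, 242]
side crest 0.82 [ 0.635 -0.033  0.053] [292, 200]
side crest 0.17 [0.544 0.135 0.013] [276, 255]
side stop 0.9 [ 0.702 -0.055  0.036] [281, 193]
side stop 0.72 [ 0.505 -0.155  0.   ] [353, 210]
side incline 0.91 [ 0.586 
[... 338 characters left out ...]
      7.72342044e+01, -1.16206354e+01]), 'dq': array([ 6.50719221e-05,  8.28373821e-02, -5.21266571e-02, -5.58744014e-02,
        5.10769502e-02, -1.84443248e-02]), 'effort': array([ 4.10053535e-04, -4.45930767e+01, -2.90900856e+01, -2.69220645e-04,
        6.69667024e-04, -1.81913970e-05]), 'ee_pos': array([ 0.22669203, -0.50113135,  0.23132826]), 'orientation': array([[-9.11126243e-01,  2.08854887e-05,  4.12127370e-01],
       [-4.12127371e-01, -3.81065860e-05, -9.11126242e-01],
       [-3.32454973e-06, -9.99999999e-01,  4.33273921e-05]]), 'force': array([ 0.82817623, -0.96737274,  0.03826631]), 'torque': array([-0.00674927,  0.00426671, -0.01231264]), 'gripper_width': 0.08517560373276556}
```

```bash
python3 - <<'E'
from h import *
a=cv2.imread('pics/top0.png')[130:290,160:460]; b=cv2.imread('pics/side0.png')[150:320,230:430]
cv2.imwrite('pics/c0.png',np.vstack([cv2.resize(a,(540,288),interpolation=3),cv2.resize(b,(540,306*1),interpolation=3)]))
E
```

```text
(no output)
```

View pics/c0.png

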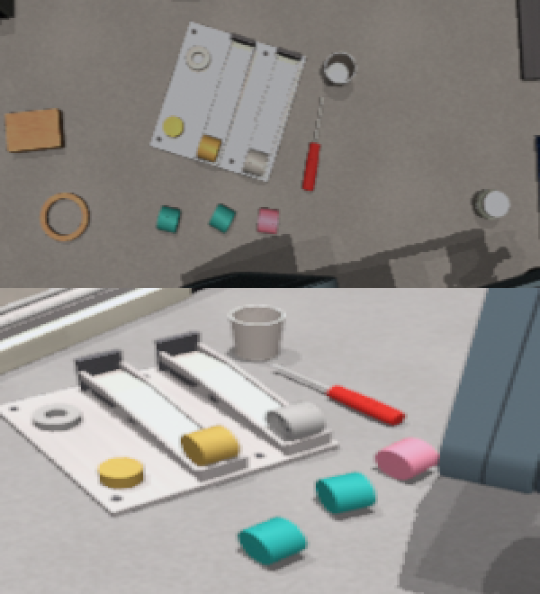

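The pink look-alike is at top pixel (309,252) and the turquoise ones at (284,251) and (253,252). The real brass roller is in the left gutter at about (276,212), and the steel wheel is in the right gutter at about (302,219). I'll turn the tool square to the gutters, then take a close look.

Call:
arm_command:
  increments:
    - [0,-0.2,0,0,0.96,0,10]
    - [0,-0.2,0,0,0.96,0,10]
    - [0,-0.2,0,0,0.96,0,10]
    - [0,-0.2,0,0,0.96,0,10]
    - [0,-0.2,0,0,0.96,0,10]
    - [0,-0.2,0,0,0.96,0,10]
    - [0,-0.2,0,0,0.96,0,10]
    - [0,-0.2,0,0,0.96,0,10]
    - [0,-0.2,0,0,0.96,0,10]
    - [0,-0.2,0,0,0.96,0,10]
    - [0,-0.2,0,0,0.96,0,10]

```text
clock: 2.42
ee_pos: [0.2267, -0.5011, 0.2864]
orientation: [[-0.951, -0.0, -0.309], [0.309, 0.0, -0.951], [0.0, -1.0, -0.0]]
force: [0.9, 0.2, 0.2]
gripper_width: 0.0101
```

Call:
arm_command:
  increments:
    - [-0.11,0,-0.92,0,0,0,10]
    - [-0.11,0,-0.92,0,0,0,10]
    - [-0.11,0,-0.92,0,0,0,10]
    - [-0.11,0,-0.92,0,0,0,10]
    - [-0.11,0,-0.92,0,0,0,10]
    - [-0.11,0,-0.92,0,0,0,10]
    - [-0.11,0,-0.92,0,0,0,10]
    - [-0.11,0,-0.92,0,0,0,10]
    - [-0.11,0,-0.92,0,0,0,10]
    - [-0.11,0,-0.92,0,0,0,10]
    - [-0.11,0,-0.92,0,0,0,10]
    - [-0.11,0,-0.92,0,0,0,10]

```text
clock: 3.92
ee_pos: [0.3433, -0.2472, 0.2864]
orientation: [[-0.952, 0.0, -0.307], [0.307, -0.0, -0.952], [-0.0, -1.0, 0.0]]
force: [0.3, 0.4, 0.3]
gripper_width: 0.0099
```

Call:
arm_command:
  increments:
    - [-0.11,0,-0.92,0,0,0,10]
    - [-0.11,0,-0.92,0,0,0,10]
    - [-0.11,0,-0.92,0,0,0,10]
    - [-0.11,0,-0.92,0,0,0,10]
    - [-0.11,0,-0.92,0,0,0,10]
    - [-0.11,0,-0.92,0,0,0,10]
    - [-0.11,0,-0.92,0,0,0,10]
    - [-0.11,0,-0.92,0,0,0,10]
    - [-0.11,0,-0.92,0,0,0,10]
    - [-0.11,0,-0.92,0,0,0,10]
    - [-0.11,0,-0.92,0,0,0,10]
    - [-0.11,0,-0.92,0,0,0,10]
    - [0,0,0,0,0,0,10]

```text
schema error: expected 1 to 12 rows
```

Call:
arm_command:
  increments:
    - [-0.11,0,-0.92,0,0,0,10]
    - [-0.11,0,-0.92,0,0,0,10]
    - [-0.11,0,-0.92,0,0,0,10]
    - [-0.11,0,-0.92,0,0,0,10]
    - [-0.11,0,-0.92,0,0,0,10]
    - [-0.11,0,-0.92,0,0,0,10]
    - [-0.11,0,-0.92,0,0,0,10]
    - [-0.11,0,-0.92,0,0,0,10]
    - [-0.11,0,-0.92,0,0,0,10]
    - [-0.11,0,-0.92,0,0,0,10]
    - [-0.11,0,-0.92,0,0,0,10]
    - [0,0,0,0,0,0,10]

```text
clock: 5.42
ee_pos: [0.4495, -0.0155, 0.2863]
orientation: [[-0.952, -0.0, -0.305], [0.305, 0.0, -0.952], [0.0, -1.0, -0.0]]
force: [0.1, 0.1, 0.4]
gripper_width: 0.0102
```

```bash
python3 - <<'E'
from h import *
print(ctrl.get_state()['ee_pos'])
for i in range(2):
    snap('wrist','w1.png')
    for k in ['foot','crest','stop','incline','cylinder','wheel']:
        for r in ctrl.spot_point('wrist',k)[:2]:
            w=c2w('wrist',r['position']); print(k,round(r['confidence'],2),w.round(4),w2p('wrist',w))
E
```

```text
[ 0.44946846 -0.01549272  0.28626313]
foot 0.61 [0.4651 0.0221 0.0213] [279, 157]
stop 0.15 [0.5003 0.0633 0.0515] [227, 142]
incline 0.62 [ 0.5846 -0.0214 -0.0017] [281, 39]
cylinder 0.65 [0.3508 0.0361 0.0274] [298, 250]
cylinder 0.65 [0.356  0.1466 0.0226] [214, 270]
wheel 0.58 [ 0.4673 -0.0355  0.0506] [326, 143]
foot 0.74 [0.4649 0.0228 0.0223] [278, 158]
stop 0.22 [0.497  0.0638 0.0506] [228, 145]
incline 0.87 [ 0.5839 -0.0168 -0.002 ] [277, 41]
cylinder 0.83 [0.3525 0.0355 0.021 ] [299, 247]
cylinder 0.74 [0.4974 0.0642 0.0511] [227, 145]
wheel 0.65 [ 0.4682 -0.0347  0.0486] [326, 142]
```

View pics/w1.png

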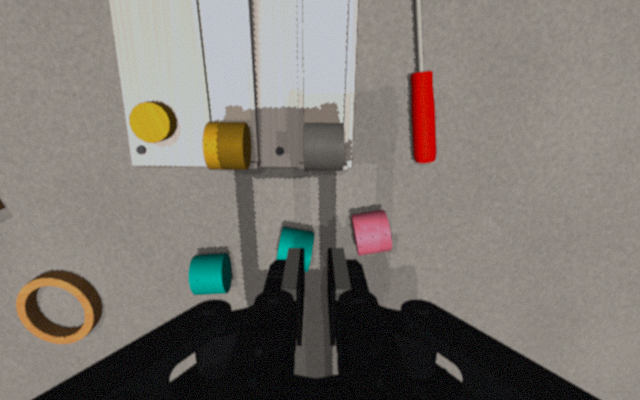

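The picture matches the networks: brass at (227,145), wheel at (326,143), and the tool is square to the gutters to within about 1°. Next I go down behind the wheel.

Call:
arm_command:
  increments:
    - [1,0,0.5,0,0,0,10]
    - [0,0.97,0,0,0,0,10]
    - [0,0.97,0,0,0,0,10]
    - [0,0.97,0,0,0,0,10]
    - [0,0.97,0,0,0,0,10]
    - [0,0.97,0,0,0,0,10]
    - [0,0.97,0,0,0,0,10]
    - [0,0.97,0,0,0,0,10]
    - [0,0.97,0,0,0,0,10]
    - [0,0.97,0,0,0,0,10]
    - [0,0.97,0,0,0,0,10]
    - [0,0,0,0,0,0,10]

```text
clock: 7.62
ee_pos: [0.4205, -0.021, 0.0426]
orientation: [[-0.952, -0.004, -0.307], [0.307, 0.001, -0.952], [0.004, -1.0, -0.0]]
force: [-0.6, 0.5, -0.4]
gripper_width: 0.0098
```

```bash
python3 - <<'E'
from h import *
p=ctrl.get_state()['ee_pos'];print(p)
snap('wrist','w2.png'); snap('side','s2.png')
for k in ['cylinder','wheel']:
  for n in ['wrist','side']:
    for r in ctrl.spot_point(n,k)[:3]:
        w=c2w(n,r['position']); d=w-p; print(n,k,round(r['confidence'],2),w.round(4),'ahead %.4f left %.4f'%(d@[.952,-.305,0],d@[.305,.952,0]))
a=cv2.imread('pics/w2.png'); b=cv2.imread('pics/s2.png')[170:290,240:440]
cv2.imwrite('pics/c2.png',np.vstack([cv2.resize(a,(480,300)),cv2.resize(b,(480,288),interpolation=3)]))
E
```

```text
[ 0.42054943 -0.02099407  0.04260638]
wrist cylinder 0.81 [0.4992 0.0671 0.0518] ahead 0.0480 left 0.1078
side cylinder 0.92 [0.3555 0.0397 0.0235] ahead -0.0804 left 0.0380
side cylinder 0.85 [0.4932 0.0624 0.0496] ahead 0.0437 left 0.1015
side cylinder 0.82 [0.3545 0.1474 0.0222] ahead -0.1142 left 0.1402
wrist wheel 0.69 [ 0.4688 -0.0313  0.0531] ahead 0.0491 left 0.0050
side wheel 0.49 [ 0.4658 -0.036   0.0508] ahead 0.0477 left -0.0004
```

View pics/c2.png

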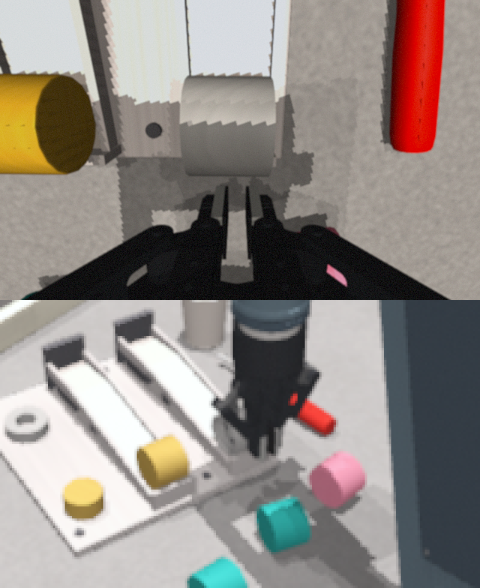

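Call:
arm_command:
  increments:
    - [-0.2,0,-0.08,0,0,0,10]
    - [-0.25,0,0,0,0,0,10]
    - [-0.25,-0.03,0,0,0,0,10]
    - [-0.3,-0.04,0,0,0,0,10]
    - [-0.35,-0.05,0,0,0,0,10]
    - [-0.4,-0.06,0,0,0,0,10]
    - [-0.4,-0.06,0,0,0,0,10]
    - [-0.4,-0.06,0,0,0,0,10]

```text
clock: 8.93
ee_pos: [0.4839, -0.0393, 0.0514]
orientation: [[-0.952, 0.0, -0.307], [0.307, -0.0, -0.952], [-0.0, -1.0, 0.0]]
force: [-1.2, 0.5, 0.9]
gripper_width: 0.0101
```

```bash
python3 - <<'E'
from h import *
p=ctrl.get_state()['ee_pos']
snap('wrist','w3.png')
for k in ['wheel']:
  for n in ['wrist']:
    for r in ctrl.spot_point(n,k)[:3]:
        w=c2w(n,r['position']); d=w-p; print(n,k,round(r['confidence'],2),w.round(4),'ahead %.4f left %.4f'%(d@[.952,-.305,0],d@[.305,.952,0]))
E
```

```text
wrist wheel 0.68 [ 0.5203 -0.052   0.0586] ahead 0.0385 left -0.0010
```

View pics/w3.png

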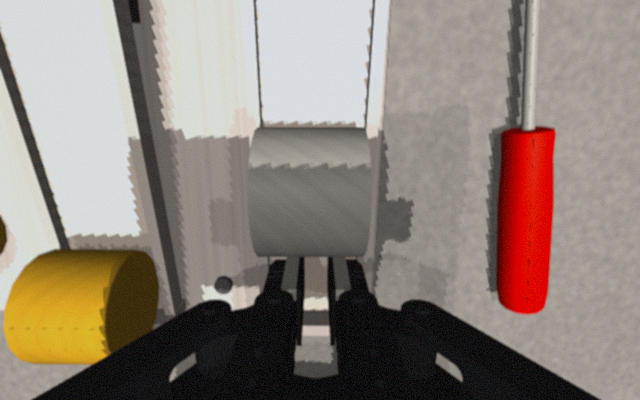

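Call:
arm_command:
  increments:
    - [-0.4,-0.055,0,0,0,0,10]
    - [-0.4,-0.055,0,0,0,0,10]
    - [-0.4,-0.055,0,0,0,0,10]
    - [-0.4,-0.055,0,0,0,0,10]
    - [-0.4,-0.055,0,0,0,0,10]
    - [-0.4,-0.055,0,0,0,0,10]
    - [-0.4,-0.055,0,0,0,0,10]
    - [-0.4,-0.055,0,0,0,0,10]
    - [-0.4,-0.055,0,0,0,0,10]
    - [-0.4,-0.055,0,0,0,0,10]
    - [-0.4,-0.055,0,0,0,0,10]

```text
clock: 10.4
ee_pos: [0.5885, -0.0731, 0.0665]
orientation: [[-0.952, 0.0, -0.307], [0.307, -0.0, -0.952], [-0.0, -1.0, -0.0]]
force: [-0.1, -1.2, 0.6]
gripper_width: 0.01
```

```bash
python3 - <<'E'
from h import *
p=ctrl.get_state()['ee_pos']
snap('wrist','w4.png')
for k in ['wheel','stop','crest']:
  for n in ['wrist']:
    for r in ctrl.spot_point(n,k)[:3]:
        w=c2w(n,r['position']); d=w-p; print(n,k,round(r['confidence'],2),w.round(4),'ahead %.4f left %.4f'%(d@[.952,-.305,0],d@[.305,.952,0]))
E
```

```text
wrist wheel 0.93 [ 0.6259 -0.0858  0.0748] ahead 0.0395 left -0.0007
wrist wheel 0.37 [0.5425 0.1377 0.0073] ahead -0.1082 left 0.1866
wrist stop 0.76 [ 0.6992 -0.058   0.0379] ahead 0.1008 left 0.0481
wrist crest 0.87 [ 0.6355 -0.0322  0.0511] ahead 0.0322 left 0.0532
```

View pics/w4.png

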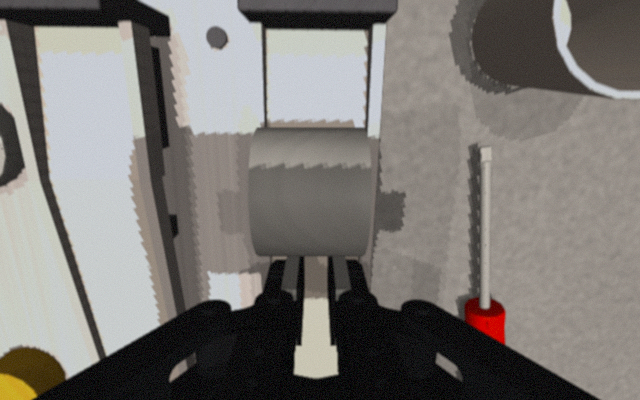

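Call:
arm_command:
  increments:
    - [-0.4,-0.02,0,0,0,0,10]
    - [-0.3,0,0,0,0,0,10]
    - [-0.2,0,0,0,0,0,10]
    - [0,0,0,0,0,0,10]
    - [0,0,0,0,0,0,10]
    - [0,0,0,0,0,0,10]

```text
clock: 11.35
ee_pos: [0.609, -0.0797, 0.0669]
orientation: [[-0.952, -0.0, -0.307], [0.307, 0.0, -0.952], [0.0, -1.0, -0.0]]
force: [-0.1, 0.0, -0.0]
gripper_width: 0.0102
```

```bash
python3 - <<'E'
from h import *
p=ctrl.get_state()['ee_pos']
snap('wrist','w5.png')
for k in ['wheel','stop']:
  for n in ['wrist']:
    for r in ctrl.spot_point(n,k)[:3]:
        w=c2w(n,r['position']); d=w-p; print(n,k,round(r['confidence'],2),w.round(4),'ahead %.4f left %.4f'%(d@[.952,-.305,0],d@[.305,.952,0]))
E
```

```text
wrist wheel 0.86 [ 0.6602 -0.0954  0.0655] ahead 0.0535 left 0.0007
wrist stop 0.58 [ 0.7013 -0.0569  0.0374] ahead 0.0809 left 0.0498
```

The wheel is parked about 27 mm short of the stop point, which is right for its 25 mm radius. Now I raise the tool and go behind the brass roller.

Call:
arm_command:
  increments:
    - [0.2,-1,0,0,0,0,10]
    - [0.2,-1,0,0,0,0,10]
    - [0.95,0,-0.5,0,0,0,10]
    - [0.95,0,-0.5,0,0,0,10]
    - [0.95,0,-0.5,0,0,0,10]
    - [0.95,0,-0.5,0,0,0,10]
    - [0.95,0,-0.5,0,0,0,10]
    - [0.95,0,-0.5,0,0,0,10]
    - [0.95,0,-0.5,0,0,0,10]
    - [0.95,0,-0.5,0,0,0,10]
    - [0,0,0,0,0,0,10]
    - [0,0,0,0,0,0,10]

```text
clock: 13.0
ee_pos: [0.4506, 0.0765, 0.1173]
orientation: [[-0.952, 0.002, -0.307], [0.307, -0.0, -0.952], [-0.002, -1.0, -0.0]]
force: [-0.2, 0.7, 0.3]
gripper_width: 0.0098
```

```bash
python3 - <<'E'
from h import *
p=ctrl.get_state()['ee_pos']
for i in range(2):
  snap('wrist','w6.png')
  for k in ['cylinder','foot']:
   for n in ['wrist']:
    for r in ctrl.spot_point(n,k)[:3]:
        w=c2w(n,r['position']); d=w-p; print(n,k,round(r['confidence'],2),w.round(4),'ahead %.4f left %.4f'%(d@[.952,-.305,0],d@[.305,.952,0]))
E
```

```text
wrist cylinder 0.94 [0.4962 0.065  0.0484] ahead 0.0469 left 0.0030
wrist cylinder 0.72 [ 0.3437 -0.0525  0.0272] ahead -0.0624 left -0.1555
wrist cylinder 0.65 [0.3507 0.0381 0.0284] ahead -0.0834 left -0.0670
wrist foot 0.8 [0.462  0.022  0.0229] ahead 0.0276 left -0.0484
wrist cylinder 0.96 [ 0.3455 -0.051   0.0283] ahead -0.0611 left -0.1534
wrist cylinder 0.68 [0.4974 0.0636 0.0489] ahead 0.0485 left 0.0020
wrist cylinder 0.68 [0.3478 0.0365 0.0266] ahead -0.0856 left -0.0694
wrist foot 0.58 [0.4628 0.0226 0.0224] ahead 0.0281 left -0.0476
```

View pics/w6.png

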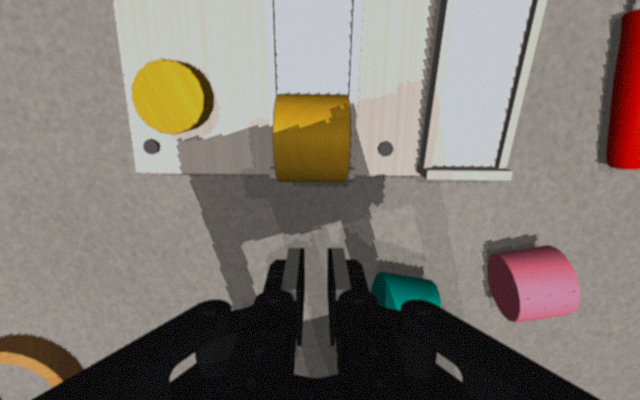

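The fingers are centred behind the brass roller, which sits at pixel (312,138) with the fingers at 316. Going down and pushing.

Call:
arm_command:
  increments:
    - [0,0.99,-0.04,0,0,0,10]
    - [0,0.99,0,0,0,0,10]
    - [0,0.99,0,0,0,0,10]
    - [0,0,0,0,0,0,10]
    - [-0.2,0,0,0,0,0,10]
    - [-0.25,0,0,0,0,0,10]
    - [-0.25,-0.03,0,0,0,0,10]
    - [-0.3,-0.04,0,0,0,0,10]
    - [-0.35,-0.05,0,0,0,0,10]
    - [-0.4,-0.06,0,0,0,0,10]
    - [-0.4,-0.06,0,0,0,0,10]
    - [-0.4,-0.06,0,0,0,0,10]

```text
clock: 14.8
ee_pos: [0.5089, 0.0585, 0.0506]
orientation: [[-0.952, -0.004, -0.307], [0.307, 0.001, -0.952], [0.004, -1.0, 0.001]]
force: [-6.8, 1.4, 6.3]
gripper_width: 0.0098
```

```bash
python3 - <<'E'
from h import *
p=ctrl.get_state()['ee_pos']
snap('wrist','w7.png')
for k in ['cylinder']:
   for n in ['wrist']:
    for r in ctrl.spot_point(n,k)[:3]:
        w=c2w(n,r['position']); d=w-p; print(n,k,round(r['confidence'],2),w.round(4),'ahead %.4f left %.4f'%(d@[.952,-.305,0],d@[.305,.952,0]))
E
```

```text
wrist cylinder 0.66 [0.5498 0.0481 0.0565] ahead 0.0421 left 0.0026
```

View pics/w7.png

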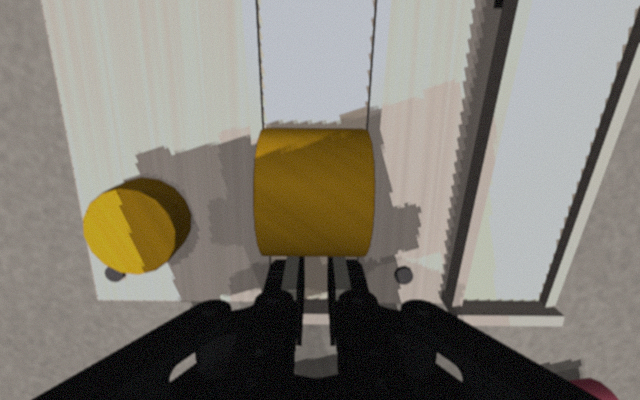

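Call:
arm_command:
  increments:
    - [-0.4,-0.055,0,0,0,0,10]
    - [-0.4,-0.055,0,0,0,0,10]
    - [-0.4,-0.055,0,0,0,0,10]
    - [-0.4,-0.055,0,0,0,0,10]

```text
clock: 15.4
ee_pos: [0.5486, 0.046, 0.0559]
orientation: [[-0.952, -0.001, -0.307], [0.307, 0.0, -0.952], [0.001, -1.0, 0.0]]
force: [-4.7, 1.4, 2.6]
gripper_width: 0.0099
```

Call:
arm_command:
  increments:
    - [-0.4,-0.055,0,0,0,0,10]
    - [-0.4,-0.055,0,0,0,0,10]
    - [-0.4,-0.055,0,0,0,0,10]
    - [-0.4,-0.055,0,0,0,0,10]
    - [-0.4,-0.055,0,0,0,0,10]
    - [-0.4,-0.055,0,0,0,0,10]
    - [-0.4,-0.055,0,0,0,0,10]

```text
clock: 16.27
ee_pos: [0.616, 0.0242, 0.0654]
orientation: [[-0.952, 0.0, -0.307], [0.307, -0.0, -0.952], [-0.0, -1.0, -0.0]]
force: [-4.4, 1.2, 2.5]
gripper_width: 0.0102
```

```bash
python3 - <<'E'
from h import *
p=ctrl.get_state()['ee_pos']
snap('wrist','w8.png')
for k in ['cylinder','crest','stop']:
   for n in ['wrist']:
    for r in ctrl.spot_point(n,k)[:3]:
        w=c2w(n,r['position']); d=w-p; print(n,k,round(r['confidence'],2),w.round(4),'ahead %.4f left %.4f'%(d@[.952,-.305,0],d@[.305,.952,0]))
E
```

```text
wrist cylinder 0.72 [0.6515 0.0139 0.0715] ahead 0.0370 left 0.0011
wrist crest 0.58 [ 0.6382 -0.0359  0.0513] ahead 0.0395 left -0.0504
wrist stop 0.79 [ 0.6982 -0.0568  0.0381] ahead 0.1029 left -0.0520
wrist stop 0.61 [ 0.6396 -0.0362  0.0516] ahead 0.0409 left -0.0502
wrist stop 0.42 [0.5421 0.1371 0.0101] ahead -0.1048 left 0.0850
```

Call:
arm_command:
  increments:
    - [-0.4,-0.02,0,0,0,0,10]
    - [-0.3,0,0,0,0,0,10]
    - [-0.2,0,0,0,0,0,10]
    - [0,0,0,0,0,0,10]
    - [0,0,0,0,0,0,10]
    - [0,0,0,0,0,0,10]
    - [0,0,0,0,0,0,10]

```text
clock: 17.35
ee_pos: [0.6366, 0.0175, 0.0659]
orientation: [[-0.952, -0.0, -0.307], [0.307, -0.0, -0.952], [0.0, -1.0, 0.0]]
force: [0.0, -0.4, -0.6]
gripper_width: 0.0101
```

```bash
python3 - <<'E'
from h import *
p=ctrl.get_state()['ee_pos']
snap('wrist','w9.png')
for k in ['cylinder','crest','stop']:
   for n in ['wrist']:
    for r in ctrl.spot_point(n,k)[:3]:
        w=c2w(n,r['position']); d=w-p; print(n,k,round(r['confidence'],2),w.round(4),'ahead %.4f left %.4f'%(d@[.952,-.305,0],d@[.305,.952,0]))
E
```

```text
wrist cylinder 0.92 [0.6902 0.0026 0.0667] ahead 0.0556 left 0.0021
wrist crest 0.86 [ 0.6371 -0.0361  0.0492] ahead 0.0169 left -0.0509
wrist stop 0.73 [ 0.6996 -0.0595  0.0363] ahead 0.0835 left -0.0542
```

The brass roller has left the fingers and is against its stop. I retract back and up, then check.

Call:
arm_command:
  increments:
    - [0.4,-0.6,0,0,0,0,10]
    - [0.6,-1,0,0,0,0,10]
    - [0.8,-1,0,0,0,0,10]
    - [0.8,-1,0,0,0,0,10]
    - [0.8,-1,0,0,0,0,10]
    - [0.8,-1,0,0,0,0,10]
    - [0.8,-1,0,0,0,0,10]
    - [0,-1,0,0,0,0,10]
    - [0,0,0,0,0,0,10]
    - [0,0,0,0,0,0,10]

```text
clock: 18.8
ee_pos: [0.5172, 0.056, 0.2556]
orientation: [[-0.952, -0.0, -0.307], [0.307, 0.0, -0.952], [0.0, -1.0, 0.0]]
force: [-0.2, -0.8, -0.9]
gripper_width: 0.0099
```

```bash
python3 - <<'E'
from h import *
for n in ['wrist','side','top']:
  snap(n,n+'10.png')
  for k in ['cylinder','wheel','stop']+(['weight','bearing','screwdriver','beaker'] if n=='top' else []):
    for r in ctrl.spot_point(n,k)[:2]:
        w=c2w(n,r['position']); print(n,k,round(r['confidence'],2),w.round(4))
a=cv2.imread('pics/wrist10.png'); b=cv2.imread('pics/side10.png')[150:290,220:440]
cv2.imwrite('pics/c10.png',np.vstack([cv2.resize(a,(480,300)),cv2.resize(b,(480,300),interpolation=3)]))
E
```

```text
wrist cylinder 0.82 [0.3509 0.0352 0.0267]
wrist cylinder 0.66 [ 0.3427 -0.0506  0.026 ]
side cylinder 0.64 [0.689  0.0007 0.0655]
side cylinder 0.63 [ 0.3463 -0.0543  0.0236]
side wheel 0.64 [ 0.6603 -0.0963  0.0681]
side wheel 0.46 [0.5467 0.1352 0.0109]
side stop 0.72 [ 0.6983 -0.0534  0.0354]
side stop 0.55 [ 0.6577 -0.2064  0.0018]
top cylinder 0.67 [0.3552 0.1518 0.0251]
top cylinder 0.53 [ 0.3427 -0.0534  0.0275]
top wheel 0.6 [ 0.6593 -0.0953  0.0719]
top stop 0.93 [ 0.6934 -0.0538  0.0353]
top weight 0.5 [0.4658 0.0254 0.0186]
top bearing 0.5 [0.6905 0.0835 0.0105]
top screwdriver 0.71 [ 0.5022 -0.1555  0.0015]
top beaker 0.56 [ 0.6526 -0.2059 -0.0025]
```

View pics/c10.png

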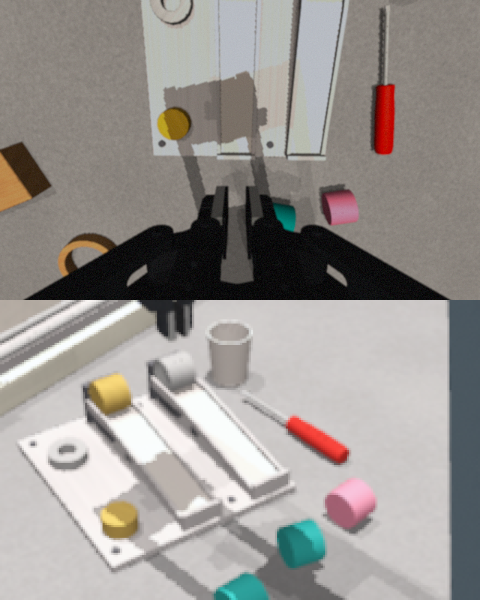

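Both rollers sit at the stops, the arm is clear and nothing else has moved.

```bash
python3 -c "
from plant import ctrl
print(ctrl.hand_in())"
```

```text
the job is handed in; nothing more can be done
None
```

I pushed the steel wheel and then the brass roller up their own gutters with the fingertips, at about 0.08 m/s. Each went over the crest and rolled into its dip. I then raised the arm clear and handed in at about 19 s on the robot's clock; hand-in reports no verdict.

- **Rollers:** In the last side picture both rest against the stops. The side camera's network puts the brass roller at (0.689, 0.001, 0.066) m and the wheel at (0.660, -0.096, 0.068) m. That is about 27 mm short of the stop line, against the expected 25 mm, and about 0.10 m apart.
- **Everything else:** The bearing, screwdriver and beaker measured within a few mm of where they started. The weight and the look-alikes look undisturbed in the picture. I did not re-measure the jar, tape or carton, but the arm stayed well away from them.
- **Checks that disagreed:** The last top view's network mislabelled the foot as the weight. From the top and wrist cameras, the brass roller's detector found only the look-alikes, so its final position rests on the side view and the wrist look just before I retracted.
- **Forces:** The highest force I read during the pushes was about 9 N, with the brass roller.

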